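# Free the jammed plate tray with the release pin

## Robot

A 6-joint arm with a two-finger parallel gripper is mounted at the origin on the work surface. World frame = base frame: x ahead of the robot, y to its left, z up, the work surface at z = 0. Lengths are in mm, angles in rad, forces in N, time in s.
With the tool pointing down it reaches from about 250 to 800 mm from the base axis. Payload 8.5 kg.
Tool frame: the origin (TCP) lies between the finger pads; the fingertips stand r.tcp_to_tips ahead of it and the grasp point (between the pads) lies 6 mm ahead of it (r.tcp_to_tips is the distance from the TCP to the fingertips, in mm); z points along the fingers, y is the line along which they close (so a half turn about z gives the same grasp; the last joint's range is limited). The gripper opens to 85 mm and grips with 20 to 120 N. Pads are 22 mm wide; open, the fingers measure 114 mm over their backs; the gripper's body (76 mm by 85 mm) begins 54 mm behind the grasp point. The pads swing forward as they close: fully open they stand 13 mm farther back than shut.
Start: joints at [1.223, 0.238, -0.013, 1.319, 0, 1.571], TCP at [178.92, 493.527, 256.276] pointing down, gripper open.
Joint ranges: [-2.66, 2.66], [-1.03, 1.9], [-1.14, 1.46], [-1.82, 2.27], [-1.45, 1.34], [-3.14, 3.14]. Speed limits (rad/s): [2.22, 2.22, 2.79, 3.14, 3.14, 3.14].

## Interface

Orientations are given as a rotation vector (axis times angle).
In Python, from bench import r gives the robot as it stands.
- The arm moves only by the tool move_arm, never from a script. Its argument "steps" is a list of rows, each an object of numbers: "dx", "dy", "dz": the shift along the tool's x, y, z in m; "wx", "wy", "wz": the turn, a rotation vector about the tool's x, y, z in degrees; "hand": the opening, from 0 (shut) to 1 (fully open). A call has 1 to 20 rows; each row shifts and turns the commanded pose from where the row before left it, along the tool's axes as they then stand; what a row does not reach is not made up. A row lasts 1/12 s, in which the tool goes at most 41.7 mm and 7.16 degrees, less where a joint would pass 70% of its speed; a pose out of reach is approached as far as the arm can. A call with a gripper value outside its range is refused whole. The fingers move at their own pace and stop on an object; the grip force is fixed at half the most. Time passes only in rows, so rows that do not move let the fingers close. It gives the time, the measured TCP pose, the force, the opening and the grip force at its end, in the units of the state.
- r.read_state(): the state, without advancing time (a new reading comes with each control period).
- r.camera(name): name is "side" or "top"; returns (picture, depth): 400x640x3 uint8, red, green, blue; 400x640 float32, mm along the optical axis (not along the pixel's ray), 0 where there is no reading.
- r.camera_model(name): a dict with "K" (3x3 intrinsics, pixels), "extrinsics" (4x4, takes a point from camera to world coordinates). Camera axes: x right, y down, z forward; pixel columns grow to the right and rows downward; lengths in mm; the calibration is good to about 2 mm. A picture is of the moment at which its call begins. camera_model takes no time and is no camera call.
- r.job_done(): hands the job in; it is judged then, once.
The state is a dict: "time_s": time; "joints": joint angles; "joint_vel": joint speeds; "tau": joint torques, N m; "position": TCP position; "tool_rot": TCP orientation; "force": force on the tool from outside, world axes, zero at the start; "moment": the same for the moment, N m; "gripper_width": finger opening in mm; "gripper_force": force on a finger pad.
Only numpy, scipy, OpenCV 4.12 (cv2) and the standard library are available. Lean on these libraries where they do the work, as an engineer would, in place of code of your own. Each camera call takes 0.05 s, during which the arm holds its last target. There are 200 camera calls.

## Task

The plate reader has locked up with its tray shut. Take the release pin from its stand, push it down through the small access hole in the top of the reader until the hidden latch lets go and the tray springs ajar, then pull the tray all the way out by its handle. Leave the pin fully seated back in its stand and do not disturb the other things on the bench.

Things in the scene. Friction and masses are not known exactly. Their poses are not given: they have to be found in the camera images.
- reader: compact white microplate reader, fixed to the bench, 260 (x, depth) x 240 (y, width) x 130 mm high; origin at the centre of its underside; its front, with the tray, faces its own -x, z is up. Flat top.
- access_hole (a point): centre of the round 12 mm access hole, level with the outer face of the reader's top, near its front left edge (seen from the robot), 95 mm ahead of (own -x) and 85 mm to the +y side of the reader's centre; axis vertical; a narrow dark ring lies flat round it. The top is 6 mm thick; the space below is empty down to the flat top of the hidden latch pad, 30 mm below the reader's top face
- latch (a joint): travel of the hidden latch pad straight down below the hole, in m: 0 at rest, hard stop at 0.014; it lets the tray go at about 0.007 to 0.009, needs 5 to 8 N there, and springs back when released
- tray (a joint): how far the tray is out, in m, along the reader's own -x: 0 shut and latched, hard stop at 0.09. When the latch lets go, a spring pushes it out to about 0.02, where it stays; from there it slides with about 2.5 N of friction (more if pulled fast) and stays where it is left
- tray_handle (a point): middle of the tray's steel bow handle, 10 mm thick round bar, 100 mm long, level, along the reader's y, 96 mm above the bench, 42 mm clear of the tray's front (bar centre to front face); the bow's two legs run back to the front at its ends, 50 mm either side of this point. Moves with the tray
- release_pin: release pin, standing upright in its stand, loose, 42 to 84 g, 124 mm long: steel rod 5 mm thick and 60 mm long, above it a round collar 30 mm wide, 4 mm thick (60 to 64 mm above the tip), above it an upright square grey handle 16 x 16 mm, 60 mm tall (64 to 124 mm above the tip), sides along its own x and y. Origin at the rod's tip (lower end), z up along the rod towards the handle
- pin_stand: white 46 x 46 mm block on a dark 90 x 90 x 8 mm steel foot, 74 mm high in all, fixed to the bench; origin at the centre of its underside
- stand_hole (a point): centre of the mouth of the stand's only hole, at its top, 14 mm wide, 66 mm deep, vertical; the pin stands in it with the collar resting on the block, so its tip is 60 mm below this point
- jar: closed jar, 64 mm wide, 85 mm high, loose, to be left alone; origin under its centre
- tube_rack: white rack, 70 x 130 mm, with red-capped tubes up to 93 mm high, loose, to be left alone; origin under its centre
- tip_box: white box of yellow tips, 85 x 125 x 58 mm, loose, to be left alone; origin under its centre

How it is judged:
By the outcome, as a careful person would: the job done as asked, in the order asked, and still so for the second after the job is handed in, with the robot touching nothing.
It also fails if it takes over 64 s, if anything falls off the work surface, if the arm or the gripper's body presses on something with over 40 N, if the wrist force passes 120 N, or if a joint passes its speed limit or range.

## Working session

There is one attempt and no reset: what is moved stays moved. The work goes in short steps, Python scripts to look and compute and a tool call to move; the robot and the scene stay as the last step left them, time stands still between calls to the robot, and variables do not carry over. Pictures are saved under pics/ and viewed, at most 10 in all, crops included, and the job is handed in when it is done.

Besides the shell and the picture viewer there is one more tool, called after "Request:" in YAML: its name, and indented under it one key for each argument. move_arm: Moves the arm, as the interface text tells. Its arguments: {"type":"object","properties":{"steps":{"type":"array"}},"required":["steps"]}

```bash
mkdir -p pics; ls; python3 - <<'E'
from bench import r
import cv2,numpy as np
s=r.read_state();print(s, r.tcp_to_tips)
for n in("side","top"):
    p,d=r.camera(n);cv2.imwrite(f"pics/{n}0.png",p[:,:,::-1]);np.save(f"pics/{n}0.npy",d)
    m=r.camera_model(n);print(n,np.round(m["K"],1).tolist(),np.round(m["extrinsics"],3).tolist())
E
```

```text
pics
{'time_s': 0.0, 'joints': array([ 1.22299425e+00,  2.38802879e-01, -1.41913740e-02,  1.31918767e+00,
        2.59743917e-06,  1.57076412e+00]), 'joint_vel': array([-1.55173534e-05, -3.50489000e-04, -2.97412372e-05, -1.43718131e-03,
        2.69981024e-04, -3.52346774e-04]), 'tau': array([-6.77913267e-04, -5.38767743e+01,  3.46441126e+01,  1.81177037e-02,
       -5.14693704e-05, -8.63755020e-06]), 'position': array([178.81961338, 493.2436137 , 255.69047545]), 'tool_rot': array([-5.43484877e-01, -3.09397826e+00,  2.14279180e-03]), 'force': array([ 0.58960147, -0.20119171,  0.56998632]), 'moment': array([ 0.00428123, -0.02232534,  0.0042629 ]), 'gripper_force': 0.0, 'gripper_width': 85.56553575135466} 25.0
side [[374.0, 0.0, 322.3], [0.0, 374.0, 201.8], [0.0, 0.0, 1.0]] [[-0.684, 0.59, -0.429, 920.865], [0.729, 0.553, -0.403, 339.495], [-0.001, -0.589, -0.808, 774.822], [0.0, 0.0, 0.0, 1.0]]
top [[489.5, 0.0, 324.2], [0.0, 489.5, 189.8], [0.0, 0.0, 1.0]] [[-0.007, -0.994, 0.113, 440.448], [-1.0, 0.006, -0.012, 10.711], [0.011, -0.114, -0.993, 1267.733], [0.0, 0.0, 0.0, 1.0]]
```

View pics/top0.png

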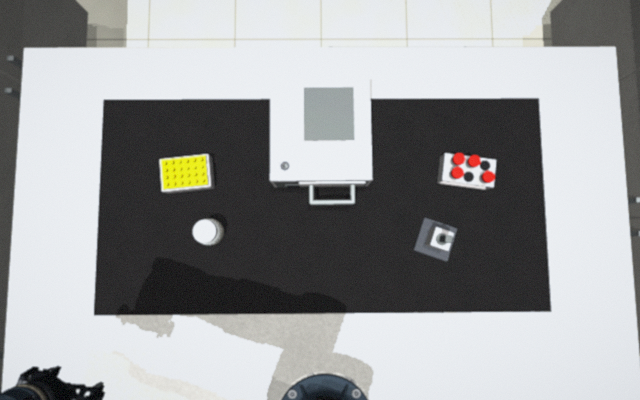

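View pics/side0.png

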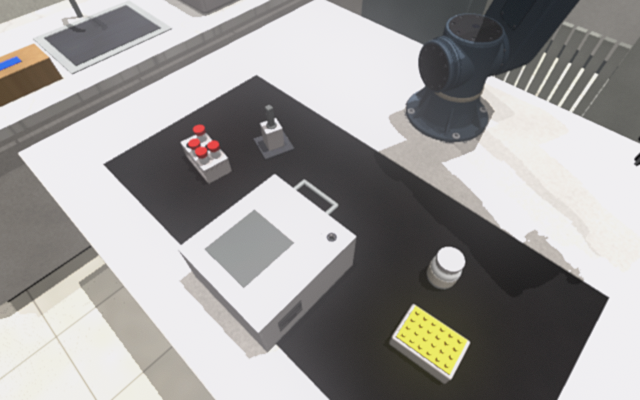

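The top view shows the reader (cols 270–372, rows 80–187), its hole near (285,166), the handle bar near row 202, the stand near (441,238) with the pin top at (447,238), and the jar at (207,232). The side view shows the hole at (332,237), the handle at (317,197) and the pin top at (268,108).

```bash
cat > h.py <<'E'
from bench import r
import cv2,numpy as np
from scipy.spatial.transform import Rotation as R
def ray(n,uv,z):
    m=r.camera_model(n);K=np.array(m["K"]);E=np.array(m["extrinsics"])
    d=E[:3,:3]@np.linalg.solve(K,[uv[0],uv[1],1.]);o=E[:3,3]
    return o+d*(z-o[2])/d[2]
def proj(n,P):
    m=r.camera_model(n);K=np.array(m["K"]);E=np.array(m["extrinsics"])
    c=K@(E[:3,:3].T@(np.array(P,float)-E[:3,3]));return c[:2]/c[2]
def cloud(n,d):
    m=r.camera_model(n);K=np.array(m["K"]);E=np.array(m["extrinsics"])
    v,u=np.indices(d.shape);c=np.stack([(u-K[0,2])/K[0,0]*d,(v-K[1,2])/K[1,1]*d,d],-1)
    return c@E[:3,:3].T+E[:3,3]
E
python3 - <<'E'
from h import *
t=cv2.imread("pics/top0.png");s=cv2.imread("pics/side0.png")
f=lambda i,x,y,w,h,k:cv2.resize(i[y:y+h,x:x+w],None,fx=k,fy=k,interpolation=cv2.INTER_CUBIC)
a=np.vstack([np.hstack([f(t,265,150,50,35,8),f(t,410,215,50,35,8)]),np.hstack([f(s,310,222,50,35,8),f(s,245,100,50,35,8)])])
cv2.imwrite("pics/crop.png",a)
for n,uv,z in(("top",(285,166),130),("side",(332,237),130),("top",(447,238),138),("side",(268,108),138),("top",(332,202),96),("side",(317,197),96)):print(n,uv,ray(n,uv,z).round(1))
for n in("top","side"):
    d=np.load(f"pics/{n}0.npy");P=cloud(n,d)
    m=(abs(P[...,2]-130)<5)&(P[...,0]>350)&(abs(P[...,1])<200)&(d>0)
    q=P[m];print(n,m.sum(),cv2.minAreaRect(q[:,:2].astype(np.float32)),np.median(q[:,2]))
    m=(abs(P[...,2]-138)<5)&(P[...,1]<-200)&(P[...,0]<450)&(d>0);q=P[m];print("pin",m.sum(),q.mean(0),np.median(q,0))
    m=(abs(P[...,2]-74)<4)&(P[...,1]<-200)&(P[...,0]<450)&(P[...,0]>300)&(d>0);q=P[m];print("stand",m.sum(),cv2.minAreaRect(q[:,:2].astype(np.float32)))
    m=(abs(P[...,2]-98)<9)&(abs(P[...,1])<80)&(P[...,0]<432)&(P[...,0]>300)&(d>0);q=P[m];print("bar",m.sum(),cv2.minAreaRect(q[:,:2].astype(np.float32)),np.median(q,0))
E
```

```text
top (285, 166) [627.3  88.6 130. ]
side (332, 237) [629.1  91.2 130. ]
top (447, 238) [ 456.  -285.1  138. ]
side (268, 108) [ 460.7 -285.2  138. ]
top (332, 202) [544.7 -22.   96. ]
side (317, 197) [559.3 -17.3  96. ]
top 10601 ((724.6675415039062, 4.640327453613281), (261.6725158691406, 240.41554260253906), 0.2837236225605011) 129.66960404170868
pin 7 [ 449.16634172 -287.55831003  136.49557705] [ 449.18760391 -288.28989579  136.11239508]
stand 105 ((443.6539611816406, -284.939453125), (46.036617279052734, 20.283958435058594), 74.16161346435547)
bar 0 ((0.0, 0.0), (0.0, 0.0), 0.0) [nan nan nan]
side 14228 ((723.8421630859375, 4.2641448974609375), (261.2926025390625, 243.0359344482422), 0.23938584327697754) 129.97660229438594
pin 2 [ 449.03012833 -286.85624823  136.49507473] [ 449.03012833 -286.85624823  136.49507473]
stand 39 ((440.6709899902344, -282.05322265625), (44.925968170166016, 11.332270622253418), 68.62713623046875)
bar 0 ((0.0, 0.0), (0.0, 0.0), 0.0) [nan nan nan]
  return _methods._mean(a, axis=axis, dtype=dtype,
  ret = um.true_divide(
```

View pics/crop.png

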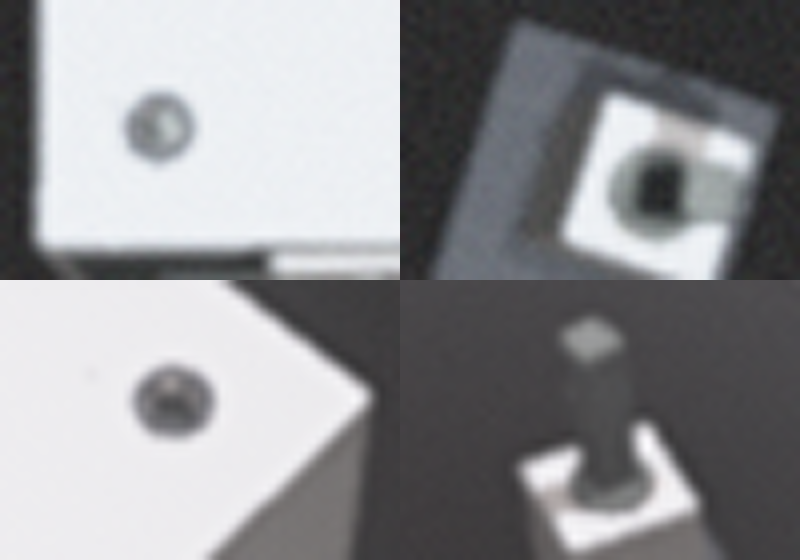

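The crops show the hole ring at top (284.6,165.4) and side (331.3,236.6), and the pin top face at top (448.6,238.7) and side (268.6,107.1). The stand block is turned by about 20° in the image. The handle top corners in the side crop give its yaw.

```bash
python3 - <<'E'
from h import *
for n,uv,z in(("top",(284.6,165.4),130),("side",(331.3,236.6),130),("top",(448.6,238.7),138),("side",(268.6,107.1),138),("top",(441.4,238.3),78)):print(n,uv,ray(n,uv,z).round(1))
c=[ray("side",(245+(x-400+.5)/8-.5,100+(y-280+.5)/8-.5),138)[:2] for x,y in((558,338),(590,315),(625,340),(592,363))]
for i in range(4):
    e=c[(i+1)%4]-c[i];print(np.linalg.norm(e).round(1),np.degrees(np.arctan2(e[1],e[0])).round(0))
c=[ray("top",(410+(x-400+.5)/8-.5,215+(y+.5)/8-.5),74)[:2] for x,y in((562,240),(610,93),(757,150))]
for i in range(2):
    e=c[i+1]-c[i];print("block",np.linalg.norm(e).round(1),np.degrees(np.arctan2(e[1],e[0])).round(0))
print("block centre",(c[0]+c[2])/2)
print(proj("top",(570,4,96)),proj("side",(552,4,96)))
print(R.from_rotvec(r.read_state()["tool_rot"]).as_matrix().round(3))
t=cv2.imread("pics/top0.png",0);s=cv2.imread("pics/side0.png",0)
f=lambda i,x,y,w,h,k:cv2.resize(i[y:y+h,x:x+w],None,fx=k,fy=k,interpolation=cv2.INTER_CUBIC)
cv2.imwrite("pics/crop2.png",np.hstack([f(t,300,178,65,35,6),f(s,280,170,65,55,6)[:210]]))
E
```

```text
top (284.6, 165.4) [628.7  89.6 130. ]
side (331.3, 236.6) [629.4  89.6 130. ]
top (448.6, 238.7) [ 454.4 -288.7  138. ]
side (268.6, 107.1) [ 457.3 -286.7  138. ]
top (441.4, 238.3) [ 456.2 -287.2   78. ]
14.7 -176.0
17.5 88.0
14.8 2.0
17.1 -92.0
block 47.3 -20.0
block 47.7 -112.0
block centre [ 454.76616141 -289.62510897]
[321.09264777 191.60126425] [326.10198315 200.28901898]
[[-0.94   0.341 -0.   ]
 [ 0.341  0.94  -0.001]
 [ 0.    -0.001 -1.   ]]
```

View pics/crop2.png

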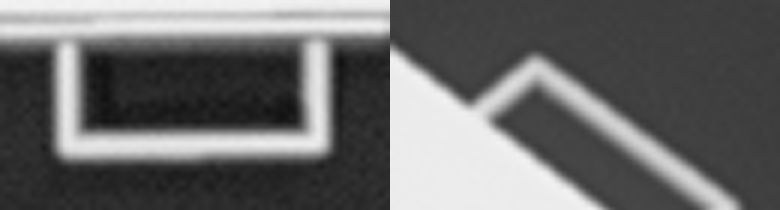

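The handle bar is centred near (332,201.6) in the top view, about (545,-22). The hole is at about (629,89.6), the pin handle at about (456,-288) with yaw ≈ 0, and reader yaw ≈ 0. I'll square up the tool and go toward the pin.

Request:
move_arm:
  steps:
    - {"wz": -6.65}
    - {"wz": -6.65}
    - {"wz": -6.65}
    - {"dx": -0.01,"dy": -0.03}
    - {"dx": -0.01,"dy": -0.03}
    - {"dx": -0.01,"dy": -0.03}
    - {"dx": -0.01,"dy": -0.03}
    - {"dx": -0.01,"dy": -0.03}
    - {"dx": -0.01,"dy": -0.03}
    - {"dx": -0.01,"dy": -0.03}
    - {"dx": -0.01,"dy": -0.03}
    - {"dx": -0.01,"dy": -0.03}
    - {"dx": -0.01,"dy": -0.03}
    - {"dx": -0.01,"dy": -0.03}
    - {"dx": -0.01,"dy": -0.03}
    - {"dx": -0.01,"dy": -0.03}
    - {"dx": -0.01,"dy": -0.03}
    - {"dx": -0.01,"dy": -0.03}
    - {"dx": -0.01,"dy": -0.03}
    - {"dx": -0.01,"dy": -0.03}

```text
invalid input at $.steps[0]: expected keys dx, dy, dz, wx, wy, wz, hand
```

Request:
move_arm:
  steps:
    - {"dx": 0,"dy": 0,"dz": 0,"wx": 0,"wy": 0,"wz": -6.65,"hand": 1}
    - {"dx": 0,"dy": 0,"dz": 0,"wx": 0,"wy": 0,"wz": -6.65,"hand": 1}
    - {"dx": 0,"dy": 0,"dz": 0,"wx": 0,"wy": 0,"wz": -6.65,"hand": 1}
    - {"dx": -0.01,"dy": -0.03,"dz": 0,"wx": 0,"wy": 0,"wz": 0,"hand": 1}
    - {"dx": -0.01,"dy": -0.03,"dz": 0,"wx": 0,"wy": 0,"wz": 0,"hand": 1}
    - {"dx": -0.01,"dy": -0.03,"dz": 0,"wx": 0,"wy": 0,"wz": 0,"hand": 1}
    - {"dx": -0.01,"dy": -0.03,"dz": 0,"wx": 0,"wy": 0,"wz": 0,"hand": 1}
    - {"dx": -0.01,"dy": -0.03,"dz": 0,"wx": 0,"wy": 0,"wz": 0,"hand": 1}
    - {"dx": -0.01,"dy": -0.03,"dz": 0,"wx": 0,"wy": 0,"wz": 0,"hand": 1}
    - {"dx": -0.01,"dy": -0.03,"dz": 0,"wx": 0,"wy": 0,"wz": 0,"hand": 1}
    - {"dx": -0.01,"dy": -0.03,"dz": 0,"wx": 0,"wy": 0,"wz": 0,"hand": 1}
    - {"dx": -0.01,"dy": -0.03,"dz": 0,"wx": 0,"wy": 0,"wz": 0,"hand": 1}
    - {"dx": -0.01,"dy": -0.03,"dz": 0,"wx": 0,"wy": 0,"wz": 0,"hand": 1}
    - {"dx": -0.01,"dy": -0.03,"dz": 0,"wx": 0,"wy": 0,"wz": 0,"hand": 1}
    - {"dx": -0.01,"dy": -0.03,"dz": 0,"wx": 0,"wy": 0,"wz": 0,"hand": 1}
    - {"dx": -0.01,"dy": -0.03,"dz": 0,"wx": 0,"wy": 0,"wz": 0,"hand": 1}

```text
time_s: 1.43
position: [309.0, 102.1, 256.3]
tool_rot: [-0.001, 3.141, -0.0]
force: [2.0, 0.5, 0.5]
gripper_width: 85.6
gripper_force: 0.0
```

Request:
move_arm:
  steps:
    - {"dx": -0.0113,"dy": -0.03,"dz": 0,"wx": 0,"wy": 0,"wz": 0,"hand": 1}
    - {"dx": -0.0113,"dy": -0.03,"dz": 0,"wx": 0,"wy": 0,"wz": 0,"hand": 1}
    - {"dx": -0.0113,"dy": -0.03,"dz": 0,"wx": 0,"wy": 0,"wz": 0,"hand": 1}
    - {"dx": -0.0113,"dy": -0.03,"dz": 0,"wx": 0,"wy": 0,"wz": 0,"hand": 1}
    - {"dx": -0.0113,"dy": -0.03,"dz": 0,"wx": 0,"wy": 0,"wz": 0,"hand": 1}
    - {"dx": -0.0113,"dy": -0.03,"dz": 0,"wx": 0,"wy": 0,"wz": 0,"hand": 1}
    - {"dx": -0.0113,"dy": -0.03,"dz": 0,"wx": 0,"wy": 0,"wz": 0,"hand": 1}
    - {"dx": -0.0113,"dy": -0.03,"dz": 0,"wx": 0,"wy": 0,"wz": 0,"hand": 1}
    - {"dx": -0.0113,"dy": -0.03,"dz": 0,"wx": 0,"wy": 0,"wz": 0,"hand": 1}
    - {"dx": -0.0113,"dy": -0.03,"dz": 0,"wx": 0,"wy": 0,"wz": 0,"hand": 1}
    - {"dx": -0.0113,"dy": -0.03,"dz": 0,"wx": 0,"wy": 0,"wz": 0,"hand": 1}
    - {"dx": -0.0113,"dy": -0.03,"dz": 0,"wx": 0,"wy": 0,"wz": 0,"hand": 1}
    - {"dx": -0.0113,"dy": -0.03,"dz": 0,"wx": 0,"wy": 0,"wz": 0,"hand": 1}
    - {"dx": 0,"dy": 0,"dz": 0.02,"wx": 0,"wy": 0,"wz": 0,"hand": 0.7}
    - {"dx": 0,"dy": 0,"dz": 0.025,"wx": 0,"wy": 0,"wz": 0,"hand": 0.7}
    - {"dx": 0,"dy": 0,"dz": 0.025,"wx": 0,"wy": 0,"wz": 0,"hand": 0.7}
    - {"dx": 0,"dy": 0,"dz": 0,"wx": 0,"wy": 0,"wz": 0,"hand": 0.7}

```text
time_s: 2.85
position: [453.9, -285.3, 181.7]
tool_rot: [-0.0, -3.135, -0.006]
force: [-0.7, 0.6, -0.1]
gripper_width: 59.8
gripper_force: 0.0
```

```bash
python3 - <<'E'
from h import *
p,d=r.camera("side");i=p[:,:,::-1]
cv2.imwrite("pics/s1.png",cv2.resize(i[40:180,195:345],None,fx=4,fy=4,interpolation=cv2.INTER_CUBIC))
print(r.read_state()["position"],r.read_state()["joints"].round(2))
E
```

```text
[ 454.63512399 -285.57534645  184.23539785] [-0.56  0.3  -0.12  1.16 -0.   -0.56]
```

View pics/s1.png

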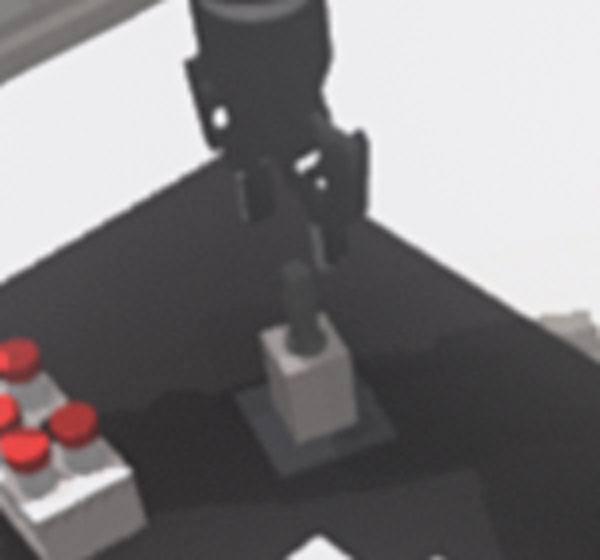

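The picture (crop, pin at about (297,270)) shows the open fingers straddling the pin. I'll descend and grip.

Request:
move_arm:
  steps:
    - {"dx": -0.001,"dy": -0.002,"dz": 0.016,"wx": 0,"wy": 0,"wz": 0,"hand": 0.7}
    - {"dx": 0,"dy": 0,"dz": 0.016,"wx": 0,"wy": 0,"wz": 0,"hand": 0.7}
    - {"dx": 0,"dy": 0,"dz": 0.016,"wx": 0,"wy": 0,"wz": 0,"hand": 0.7}
    - {"dx": 0,"dy": 0,"dz": 0.016,"wx": 0,"wy": 0,"wz": 0,"hand": 0.7}
    - {"dx": 0,"dy": 0,"dz": 0,"wx": 0,"wy": 0,"wz": 0,"hand": 0.4}
    - {"dx": 0,"dy": 0,"dz": 0,"wx": 0,"wy": 0,"wz": 0,"hand": 0.4}
    - {"dx": 0,"dy": 0,"dz": 0,"wx": 0,"wy": 0,"wz": 0,"hand": 0}
    - {"dx": 0,"dy": 0,"dz": 0,"wx": 0,"wy": 0,"wz": 0,"hand": 0}
    - {"dx": 0,"dy": 0,"dz": 0,"wx": 0,"wy": 0,"wz": 0,"hand": 0}
    - {"dx": 0,"dy": 0,"dz": 0,"wx": 0,"wy": 0,"wz": 0,"hand": 0}
    - {"dx": 0,"dy": 0,"dz": 0,"wx": 0,"wy": 0,"wz": 0,"hand": 0}
    - {"dx": 0,"dy": 0,"dz": 0,"wx": 0,"wy": 0,"wz": 0,"hand": 0}

```text
time_s: 3.9
position: [458.0, -288.8, 124.2]
tool_rot: [-0.001, 3.139, -0.002]
force: [-0.6, 0.6, 6.5]
gripper_width: 15.5
gripper_force: 58.9
```

Request:
move_arm:
  steps:
    - {"dx": 0,"dy": 0,"dz": -0.01,"wx": 0,"wy": 0,"wz": 0,"hand": 0}
    - {"dx": 0,"dy": 0,"dz": -0.02,"wx": 0,"wy": 0,"wz": 0,"hand": 0}
    - {"dx": 0,"dy": 0,"dz": -0.03,"wx": 0,"wy": 0,"wz": 0,"hand": 0}
    - {"dx": 0,"dy": 0,"dz": -0.03,"wx": 0,"wy": 0,"wz": 0,"hand": 0}
    - {"dx": 0,"dy": 0,"dz": -0.03,"wx": 0,"wy": 0,"wz": 0,"hand": 0}
    - {"dx": 0,"dy": 0,"dz": -0.02,"wx": 0,"wy": 0,"wz": 0,"hand": 0}
    - {"dx": -0.012,"dy": 0.027,"dz": 0,"wx": 0,"wy": 0,"wz": 0,"hand": 0}
    - {"dx": -0.012,"dy": 0.027,"dz": 0,"wx": 0,"wy": 0,"wz": 0,"hand": 0}
    - {"dx": -0.012,"dy": 0.027,"dz": 0,"wx": 0,"wy": 0,"wz": 0,"hand": 0}
    - {"dx": -0.012,"dy": 0.027,"dz": 0,"wx": 0,"wy": 0,"wz": 0,"hand": 0}
    - {"dx": -0.012,"dy": 0.027,"dz": 0,"wx": 0,"wy": 0,"wz": 0,"hand": 0}
    - {"dx": -0.012,"dy": 0.027,"dz": 0,"wx": 0,"wy": 0,"wz": 0,"hand": 0}
    - {"dx": -0.012,"dy": 0.027,"dz": 0,"wx": 0,"wy": 0,"wz": 0,"hand": 0}
    - {"dx": -0.012,"dy": 0.027,"dz": 0,"wx": 0,"wy": 0,"wz": 0,"hand": 0}
    - {"dx": -0.012,"dy": 0.027,"dz": 0,"wx": 0,"wy": 0,"wz": 0,"hand": 0}
    - {"dx": -0.012,"dy": 0.027,"dz": 0,"wx": 0,"wy": 0,"wz": 0,"hand": 0}
    - {"dx": -0.012,"dy": 0.027,"dz": 0,"wx": 0,"wy": 0,"wz": 0,"hand": 0}
    - {"dx": -0.012,"dy": 0.027,"dz": 0,"wx": 0,"wy": 0,"wz": 0,"hand": 0}
    - {"dx": -0.012,"dy": 0.027,"dz": 0,"wx": 0,"wy": 0,"wz": 0,"hand": 0}
    - {"dx": -0.012,"dy": 0.027,"dz": 0,"wx": 0,"wy": 0,"wz": 0,"hand": 0}

```text
time_s: 5.57
position: [625.3, 91.2, 263.6]
tool_rot: [-0.001, 3.141, -0.0]
force: [0.2, -0.8, -0.4]
gripper_width: 15.3
gripper_force: 58.6
```

Request:
move_arm:
  steps:
    - {"dx": 0,"dy": 0,"dz": 0.007,"wx": 0,"wy": 0,"wz": 0,"hand": 0}
    - {"dx": 0,"dy": 0,"dz": 0,"wx": 0,"wy": 0,"wz": 0,"hand": 0}
    - {"dx": 0,"dy": 0,"dz": 0,"wx": 0,"wy": 0,"wz": 0,"hand": 0}

```text
time_s: 5.82
position: [624.5, 89.5, 255.5]
tool_rot: [0.001, -3.141, 0.001]
force: [-0.1, -1.2, -1.3]
gripper_width: 15.1
gripper_force: 58.7
```

```bash
python3 - <<'E'
from h import *
p,d=r.camera("side");q,d2=r.camera("top")
s=r.read_state();print(s["position"],s["force"],s["gripper_width"])
P=s["position"]
for z in (110,50,46):print(z,proj("side",P-[0,0,z]),proj("top",P-[0,0,z]))
i=p[:,:,::-1].copy();x,y=290,170
a=cv2.resize(i[y:y+90,x:x+80],None,fx=5,fy=5,interpolation=cv2.INTER_CUBIC)
j=q[:,:,::-1];b=cv2.resize(j[120:210,250:320],None,fx=5,fy=5,interpolation=cv2.INTER_CUBIC)
cv2.imwrite("pics/s2.png",np.hstack([a,b]))
E
```

```text
[624.62879525  88.76713083 256.01266032] [-0.32913944  0.64108895 -0.56139081] 15.279518028448734
110 [332.77736223 230.67031351] [284.46641882 166.02086021]
50 [333.47341885 213.50225906] [282.57151239 161.59812387]
46 [333.52332905 212.27123704] [282.43768406 161.28576678]
```

View pics/s2.png

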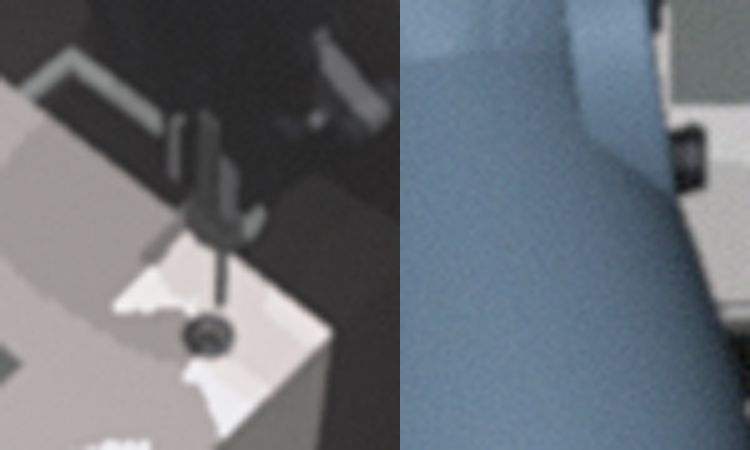

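In the side crop the rod tip is at (221,303), i.e. pixel (333.8,230.2), and the ring is at (208,336). The pin is upright; the top view is blocked by the arm.

```bash
python3 - <<'E'
from h import *
P=r.read_state()["position"]
for tip in((333.8,230.2),):
  T=ray("side",tip,P[2]-110);print("tip",T)
h1=ray("side",(331.3,236.6),130);h2=ray("side",(290+208.5/5-.5,170+336.5/5-.5),130);print(h1,h2,h1-T,h2-T)
E
```

```text
tip [622.44727486  89.50837949 146.01266032]
[629.37552995  89.5521741  130.        ] [629.85391279  89.71819427 130.        ] [  6.92825509   0.04379461 -16.01266032] [  7.40663793   0.20981478 -16.01266032]
```

Request:
move_arm:
  steps:
    - {"dx": -0.0067,"dy": 0.0003,"dz": 0,"wx": 0,"wy": 0,"wz": 0,"hand": 0}
    - {"dx": 0,"dy": 0,"dz": 0.005,"wx": 0,"wy": 0,"wz": 0,"hand": 0}
    - {"dx": 0,"dy": 0,"dz": 0.005,"wx": 0,"wy": 0,"wz": 0,"hand": 0}
    - {"dx": 0,"dy": 0,"dz": 0.004,"wx": 0,"wy": 0,"wz": 0,"hand": 0}
    - {"dx": 0,"dy": 0,"dz": 0.003,"wx": 0,"wy": 0,"wz": 0,"hand": 0}
    - {"dx": 0,"dy": 0,"dz": 0.003,"wx": 0,"wy": 0,"wz": 0,"hand": 0}
    - {"dx": 0,"dy": 0,"dz": 0.003,"wx": 0,"wy": 0,"wz": 0,"hand": 0}
    - {"dx": 0,"dy": 0,"dz": 0,"wx": 0,"wy": 0,"wz": 0,"hand": 0}
    - {"dx": 0,"dy": 0,"dz": 0,"wx": 0,"wy": 0,"wz": 0,"hand": 0}

```text
time_s: 6.67
position: [631.6, 90.1, 232.2]
tool_rot: [0.001, -3.141, 0.0]
force: [-0.3, 0.2, -0.6]
gripper_width: 15.2
gripper_force: 58.7
```

Request:
move_arm:
  steps:
    - {"dx": 0,"dy": 0,"dz": 0.005,"wx": 0,"wy": 0,"wz": 0,"hand": 0}
    - {"dx": 0,"dy": 0,"dz": 0.005,"wx": 0,"wy": 0,"wz": 0,"hand": 0}
    - {"dx": 0,"dy": 0,"dz": 0.005,"wx": 0,"wy": 0,"wz": 0,"hand": 0}
    - {"dx": 0,"dy": 0,"dz": 0.005,"wx": 0,"wy": 0,"wz": 0,"hand": 0}
    - {"dx": 0,"dy": 0,"dz": 0.003,"wx": 0,"wy": 0,"wz": 0,"hand": 0}
    - {"dx": 0,"dy": 0,"dz": 0.003,"wx": 0,"wy": 0,"wz": 0,"hand": 0}
    - {"dx": 0,"dy": 0,"dz": 0,"wx": 0,"wy": 0,"wz": 0,"hand": 0}
    - {"dx": 0,"dy": 0,"dz": 0,"wx": 0,"wy": 0,"wz": 0,"hand": 0}

```text
time_s: 7.33
position: [631.6, 90.0, 206.1]
tool_rot: [0.001, -3.141, 0.0]
force: [-0.2, -0.3, -1.1]
gripper_width: 14.9
gripper_force: 58.8
```

Request:
move_arm:
  steps:
    - {"dx": 0,"dy": 0,"dz": 0.002,"wx": 0,"wy": 0,"wz": 0,"hand": 0}
    - {"dx": 0,"dy": 0,"dz": 0.002,"wx": 0,"wy": 0,"wz": 0,"hand": 0}
    - {"dx": 0,"dy": 0,"dz": 0.001,"wx": 0,"wy": 0,"wz": 0,"hand": 0}
    - {"dx": 0,"dy": 0,"dz": 0,"wx": 0,"wy": 0,"wz": 0,"hand": 0}
    - {"dx": 0,"dy": 0,"dz": 0,"wx": 0,"wy": 0,"wz": 0,"hand": 0}

```text
time_s: 7.75
position: [631.8, 90.0, 201.4]
tool_rot: [-0.001, 3.141, -0.0]
force: [-0.8, -0.5, 3.4]
gripper_width: 15.3
gripper_force: 59.0
```

```bash
cat > bar.py <<'E'
from h import *
def bar():
    # rightmost bow corner in side view: threshold bright on dark mat near the bow, world coords at z=96
    p,d=r.camera("side");P=cloud("side",d)
    m=(d>0)&(abs(P[...,2]-97)<8)&(P[...,0]>420)&(P[...,0]<575)&(abs(P[...,1]+22)<60)
    q=P[m];print("bow pts",m.sum(),"x range",np.percentile(q[:,0],[2,50,98]).round(1),"y",np.percentile(q[:,1],[2,98]).round(1))
    return p
E
python3 - <<'E'
from bar import *
p=bar();print(r.read_state()["position"],r.read_state()["force"])
cv2.imwrite("pics/s3.png",cv2.resize(p[150:270,270:390,::-1],None,fx=4,fy=4,interpolation=cv2.INTER_CUBIC))
P=cloud("side",np.load("pics/side0.npy"));d=np.load("pics/side0.npy")
print(P[197:199,316:319].round(0))
E
```

```text
bow pts 54 x range [559.4 574.  574.9] y [-79.5 -34.5]
[631.83704647  90.01988647 201.46780952] [ 0.73313346 -0.37661215  2.44985581]
[[[508. -71.  -3.]
  [509. -67.   2.]
  [507. -65.   1.]]

 [[514. -66.   3.]
  [511. -65.   1.]
  [509. -63.   1.]]]
```

Request:
move_arm:
  steps:
    - {"dx": 0,"dy": 0,"dz": 0.001,"wx": 0,"wy": 0,"wz": 0,"hand": 0}
    - {"dx": 0,"dy": 0,"dz": 0.001,"wx": 0,"wy": 0,"wz": 0,"hand": 0}
    - {"dx": 0,"dy": 0,"dz": 0.001,"wx": 0,"wy": 0,"wz": 0,"hand": 0}
    - {"dx": 0,"dy": 0,"dz": 0,"wx": 0,"wy": 0,"wz": 0,"hand": 0}
    - {"dx": 0,"dy": 0,"dz": 0,"wx": 0,"wy": 0,"wz": 0,"hand": 0}

```text
time_s: 8.22
position: [631.8, 90.0, 198.3]
tool_rot: [-0.001, 3.141, -0.0]
force: [-0.6, -0.7, 5.1]
gripper_width: 15.3
gripper_force: 59.1
```

Request:
move_arm:
  steps:
    - {"dx": 0,"dy": 0,"dz": 0.001,"wx": 0,"wy": 0,"wz": 0,"hand": 0}
    - {"dx": 0,"dy": 0,"dz": 0.001,"wx": 0,"wy": 0,"wz": 0,"hand": 0}
    - {"dx": 0,"dy": 0,"dz": 0,"wx": 0,"wy": 0,"wz": 0,"hand": 0}
    - {"dx": 0,"dy": 0,"dz": 0,"wx": 0,"wy": 0,"wz": 0,"hand": 0}
    - {"dx": 0,"dy": 0,"dz": 0,"wx": 0,"wy": 0,"wz": 0,"hand": 0}

```text
time_s: 8.63
position: [631.8, 90.0, 196.4]
tool_rot: [-0.001, 3.141, -0.0]
force: [0.3, 0.2, 4.4]
gripper_width: 15.3
gripper_force: 59.1
```

```bash
python3 - <<'E'
from bar import *
p=bar();s=cv2.imread("pics/side0.png")
f=lambda i:cv2.resize(i[150:270,265:365],None,fx=4,fy=4,interpolation=cv2.INTER_CUBIC)
cv2.imwrite("pics/s3.png",np.hstack([f(s),f(p[:,:,::-1])]))
E
```

```text
bow pts 52 x range [572.6 574.  574.9] y [-80.4 -35.2]
```

View pics/s3.png

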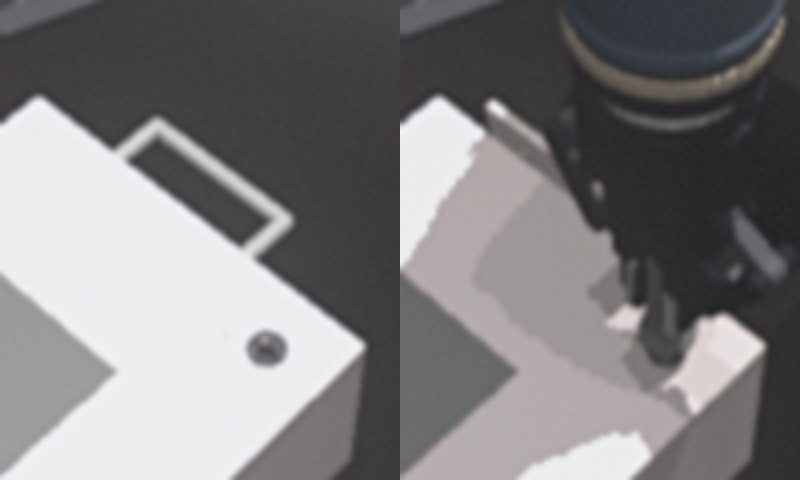

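The side crops (left before, right now) show the tray front standing out past the reader edge at about (490,105), so the latch let go. Force dropped too. I'll withdraw the pin and take it back.

Request:
move_arm:
  steps:
    - {"dx": 0,"dy": 0,"dz": -0.008,"wx": 0,"wy": 0,"wz": 0,"hand": 0}
    - {"dx": 0,"dy": 0,"dz": -0.012,"wx": 0,"wy": 0,"wz": 0,"hand": 0}
    - {"dx": 0,"dy": 0,"dz": -0.012,"wx": 0,"wy": 0,"wz": 0,"hand": 0}
    - {"dx": 0,"dy": 0,"dz": -0.012,"wx": 0,"wy": 0,"wz": 0,"hand": 0}
    - {"dx": 0,"dy": 0,"dz": -0.012,"wx": 0,"wy": 0,"wz": 0,"hand": 0}
    - {"dx": 0,"dy": 0,"dz": -0.012,"wx": 0,"wy": 0,"wz": 0,"hand": 0}
    - {"dx": 0.0124,"dy": -0.027,"dz": 0,"wx": 0,"wy": 0,"wz": 0,"hand": 0}
    - {"dx": 0.0124,"dy": -0.027,"dz": 0,"wx": 0,"wy": 0,"wz": 0,"hand": 0}
    - {"dx": 0.0124,"dy": -0.027,"dz": 0,"wx": 0,"wy": 0,"wz": 0,"hand": 0}
    - {"dx": 0.0124,"dy": -0.027,"dz": 0,"wx": 0,"wy": 0,"wz": 0,"hand": 0}
    - {"dx": 0.0124,"dy": -0.027,"dz": 0,"wx": 0,"wy": 0,"wz": 0,"hand": 0}
    - {"dx": 0.0124,"dy": -0.027,"dz": 0,"wx": 0,"wy": 0,"wz": 0,"hand": 0}
    - {"dx": 0.0124,"dy": -0.027,"dz": 0,"wx": 0,"wy": 0,"wz": 0,"hand": 0}
    - {"dx": 0.0124,"dy": -0.027,"dz": 0,"wx": 0,"wy": 0,"wz": 0,"hand": 0}
    - {"dx": 0.0124,"dy": -0.027,"dz": 0,"wx": 0,"wy": 0,"wz": 0,"hand": 0}
    - {"dx": 0.0124,"dy": -0.027,"dz": 0,"wx": 0,"wy": 0,"wz": 0,"hand": 0}
    - {"dx": 0.0124,"dy": -0.027,"dz": 0,"wx": 0,"wy": 0,"wz": 0,"hand": 0}
    - {"dx": 0.0124,"dy": -0.027,"dz": 0,"wx": 0,"wy": 0,"wz": 0,"hand": 0}
    - {"dx": 0.0124,"dy": -0.027,"dz": 0,"wx": 0,"wy": 0,"wz": 0,"hand": 0}
    - {"dx": 0.0124,"dy": -0.027,"dz": 0,"wx": 0,"wy": 0,"wz": 0,"hand": 0}

```text
time_s: 10.35
position: [457.0, -289.0, 264.3]
tool_rot: [0.001, -3.141, -0.001]
force: [0.9, 0.1, -0.7]
gripper_width: 15.2
gripper_force: 58.7
```

Request:
move_arm:
  steps:
    - {"dx": 0,"dy": -0.001,"dz": 0.02,"wx": 0,"wy": 0,"wz": 0,"hand": 0}
    - {"dx": 0,"dy": 0,"dz": 0.02,"wx": 0,"wy": 0,"wz": 0,"hand": 0}
    - {"dx": 0,"dy": 0,"dz": 0.02,"wx": 0,"wy": 0,"wz": 0,"hand": 0}
    - {"dx": 0,"dy": 0,"dz": 0,"wx": 0,"wy": 0,"wz": 0,"hand": 0}
    - {"dx": 0,"dy": 0,"dz": 0,"wx": 0,"wy": 0,"wz": 0,"hand": 0}
    - {"dx": 0,"dy": 0,"dz": 0,"wx": 0,"wy": 0,"wz": 0,"hand": 0}

```text
time_s: 10.85
position: [458.5, -289.1, 205.3]
tool_rot: [-0.001, 3.141, -0.001]
force: [0.7, -0.2, 0.2]
gripper_width: 15.7
gripper_force: 58.7
```

```bash
python3 - <<'E'
from bar import *
p=bar();t,_=r.camera("top");s=r.read_state();print(s["position"],s["force"])
a=cv2.resize(p[60:160,225:315,::-1],None,fx=4.4,fy=4.4,interpolation=cv2.INTER_CUBIC)
b=cv2.resize(t[150:250,290:370,::-1],None,fx=4.4,fy=4.4,interpolation=cv2.INTER_CUBIC)
cv2.imwrite("pics/s4.png",np.hstack([a,b]))
E
```

```text
bow pts 409 x range [522.7 538.5 574.7] y [-75.7  33. ]
[ 458.8619437  -289.24271815  205.7007886 ] [-0.2212558  -0.00690954 -0.81569936]
```

View pics/s4.png

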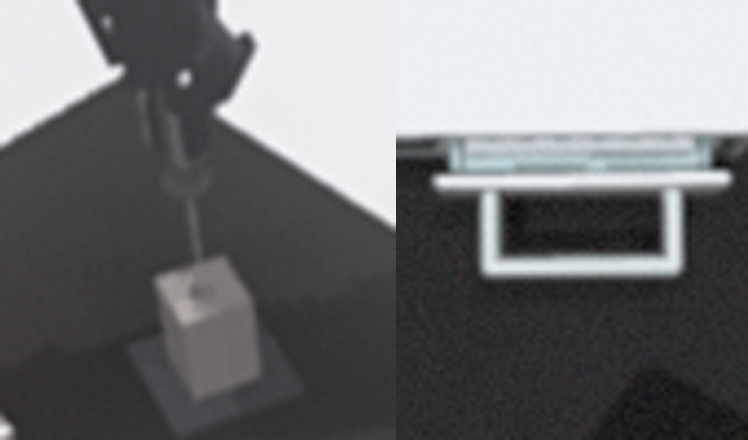

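The side crop shows the tip at (197,262) and the empty stand hole at (202,292). The top crop shows the tray ajar with its bar at pixel (332.2,210.6).

```bash
python3 - <<'E'
from h import *
P=r.read_state()["position"]
print("tip",ray("side",(225+197.5/4.4-.5,60+262.5/4.4-.5),P[2]-110),"hole",ray("side",(225+202.5/4.4-.5,60+292.5/4.4-.5),74))
print("bar",ray("top",(332.2,210.4),101))
E
```

```text
tip [ 457.95134386 -290.21756202   95.7007886 ] hole [ 459.43259031 -287.71276549   74.        ]
bar [524.11753475 -22.19774193 101.        ]
```

Request:
move_arm:
  steps:
    - {"dx": 0.0005,"dy": 0.0005,"dz": 0.01,"wx": 0,"wy": 0,"wz": 0,"hand": 0}
    - {"dx": 0,"dy": 0,"dz": 0.01,"wx": 0,"wy": 0,"wz": 0,"hand": 0}
    - {"dx": 0,"dy": 0,"dz": 0.006,"wx": 0,"wy": 0,"wz": 0,"hand": 0}
    - {"dx": 0,"dy": 0,"dz": 0.004,"wx": 0,"wy": 0,"wz": 0,"hand": 0}
    - {"dx": 0,"dy": 0,"dz": 0,"wx": 0,"wy": 0,"wz": 0,"hand": 0}
    - {"dx": 0,"dy": 0,"dz": 0,"wx": 0,"wy": 0,"wz": 0,"hand": 0}

```text
time_s: 11.45
position: [457.6, -288.5, 174.0]
tool_rot: [0.001, -3.141, -0.0]
force: [-0.4, 0.5, -0.8]
gripper_width: 15.1
gripper_force: 58.7
```

Request:
move_arm:
  steps:
    - {"dx": 0,"dy": 0,"dz": 0.01,"wx": 0,"wy": 0,"wz": 0,"hand": 0}
    - {"dx": 0,"dy": 0,"dz": 0.012,"wx": 0,"wy": 0,"wz": 0,"hand": 0}
    - {"dx": 0,"dy": 0,"dz": 0.012,"wx": 0,"wy": 0,"wz": 0,"hand": 0}
    - {"dx": 0,"dy": 0,"dz": 0.007,"wx": 0,"wy": 0,"wz": 0,"hand": 0}
    - {"dx": 0,"dy": 0,"dz": 0.005,"wx": 0,"wy": 0,"wz": 0,"hand": 0}
    - {"dx": 0,"dy": 0,"dz": 0.002,"wx": 0,"wy": 0,"wz": 0,"hand": 0}
    - {"dx": 0,"dy": 0,"dz": 0,"wx": 0,"wy": 0,"wz": 0,"hand": 0}
    - {"dx": 0,"dy": 0,"dz": 0,"wx": 0,"wy": 0,"wz": 0,"hand": 0}

```text
time_s: 12.12
position: [457.9, -288.7, 126.7]
tool_rot: [-0.001, 3.141, -0.001]
force: [-0.3, -0.5, -1.0]
gripper_width: 15.0
gripper_force: 58.7
```

Request:
move_arm:
  steps:
    - {"dx": 0,"dy": 0,"dz": 0.001,"wx": 0,"wy": 0,"wz": 0,"hand": 0}
    - {"dx": 0,"dy": 0,"dz": 0.001,"wx": 0,"wy": 0,"wz": 0,"hand": 0}
    - {"dx": 0,"dy": 0,"dz": 0.0005,"wx": 0,"wy": 0,"wz": 0,"hand": 0}
    - {"dx": 0,"dy": 0,"dz": 0,"wx": 0,"wy": 0,"wz": 0,"hand": 0}
    - {"dx": 0,"dy": 0,"dz": 0,"wx": 0,"wy": 0,"wz": 0,"hand": 0}

```text
time_s: 12.53
position: [457.9, -288.7, 124.2]
tool_rot: [-0.001, 3.141, -0.001]
force: [-1.5, 0.3, 2.0]
gripper_width: 15.0
gripper_force: 58.9
```

Request:
move_arm:
  steps:
    - {"dx": 0,"dy": 0,"dz": 0,"wx": 0,"wy": 0,"wz": 0,"hand": 0.3}
    - {"dx": 0,"dy": 0,"dz": 0,"wx": 0,"wy": 0,"wz": 0,"hand": 0.6}
    - {"dx": 0,"dy": 0,"dz": 0,"wx": 0,"wy": 0,"wz": 0,"hand": 0.6}
    - {"dx": 0,"dy": 0,"dz": 0,"wx": 0,"wy": 0,"wz": 0,"hand": 0.6}
    - {"dx": 0,"dy": 0,"dz": 0,"wx": 0,"wy": 0,"wz": 0,"hand": 0.6}
    - {"dx": 0,"dy": 0,"dz": 0,"wx": 0,"wy": 0,"wz": 0,"hand": 0.6}

```text
time_s: 13.03
position: [457.7, -288.6, 123.8]
tool_rot: [0.001, -3.141, 0.0]
force: [0.2, -0.1, -0.7]
gripper_width: 51.1
gripper_force: 0.0
```

Request:
move_arm:
  steps:
    - {"dx": 0,"dy": 0,"dz": -0.01,"wx": 0,"wy": 0,"wz": 0,"hand": 0.6}
    - {"dx": 0,"dy": 0,"dz": -0.022,"wx": 0,"wy": 0,"wz": 0,"hand": 0.6}
    - {"dx": 0,"dy": 0,"dz": -0.022,"wx": 0,"wy": 0,"wz": 0,"hand": 0.6}
    - {"dx": 0,"dy": 0,"dz": -0.022,"wx": 0,"wy": 0,"wz": 0,"hand": 0.6}
    - {"dx": 0,"dy": 0,"dz": -0.022,"wx": 0,"wy": 0,"wz": 0,"hand": 0.6}
    - {"dx": 0,"dy": 0,"dz": -0.022,"wx": 0,"wy": 0,"wz": 0,"hand": 0.6}
    - {"dx": -0.0066,"dy": 0.0266,"dz": 0,"wx": 0,"wy": 0,"wz": 0,"hand": 0.35}
    - {"dx": -0.0066,"dy": 0.0266,"dz": 0,"wx": 0,"wy": 0,"wz": 0,"hand": 0.35}
    - {"dx": -0.0066,"dy": 0.0266,"dz": 0,"wx": 0,"wy": 0,"wz": 0,"hand": 0.35}
    - {"dx": -0.0066,"dy": 0.0266,"dz": 0,"wx": 0,"wy": 0,"wz": 0,"hand": 0.35}
    - {"dx": -0.0066,"dy": 0.0266,"dz": 0,"wx": 0,"wy": 0,"wz": 0,"hand": 0.35}
    - {"dx": -0.0066,"dy": 0.0266,"dz": 0,"wx": 0,"wy": 0,"wz": 0,"hand": 0.35}
    - {"dx": -0.0066,"dy": 0.0266,"dz": 0,"wx": 0,"wy": 0,"wz": 0,"hand": 0.35}
    - {"dx": -0.0066,"dy": 0.0266,"dz": 0,"wx": 0,"wy": 0,"wz": 0,"hand": 0.35}
    - {"dx": -0.0066,"dy": 0.0266,"dz": 0,"wx": 0,"wy": 0,"wz": 0,"hand": 0.35}
    - {"dx": -0.0066,"dy": 0.0266,"dz": 0,"wx": 0,"wy": 0,"wz": 0,"hand": 0.35}

```text
time_s: 14.37
position: [523.7, -21.2, 244.7]
tool_rot: [-0.001, 3.141, -0.0]
force: [1.1, -0.2, 0.2]
gripper_width: 29.4
gripper_force: 0.0
```

Request:
move_arm:
  steps:
    - {"dx": 0,"dy": 0,"dz": 0,"wx": 0,"wy": 0,"wz": 6.923,"hand": 0.35}
    - {"dx": 0,"dy": 0,"dz": 0,"wx": 0,"wy": 0,"wz": 6.923,"hand": 0.35}
    - {"dx": 0,"dy": 0,"dz": 0,"wx": 0,"wy": 0,"wz": 6.923,"hand": 0.35}
    - {"dx": 0,"dy": 0,"dz": 0,"wx": 0,"wy": 0,"wz": 6.923,"hand": 0.35}
    - {"dx": 0,"dy": 0,"dz": 0,"wx": 0,"wy": 0,"wz": 6.923,"hand": 0.35}
    - {"dx": 0,"dy": 0,"dz": 0,"wx": 0,"wy": 0,"wz": 6.923,"hand": 0.35}
    - {"dx": 0,"dy": 0,"dz": 0,"wx": 0,"wy": 0,"wz": 6.923,"hand": 0.35}
    - {"dx": 0,"dy": 0,"dz": 0,"wx": 0,"wy": 0,"wz": 6.923,"hand": 0.35}
    - {"dx": 0,"dy": 0,"dz": 0,"wx": 0,"wy": 0,"wz": 6.923,"hand": 0.35}
    - {"dx": 0,"dy": 0,"dz": 0,"wx": 0,"wy": 0,"wz": 6.923,"hand": 0.35}
    - {"dx": 0,"dy": 0,"dz": 0,"wx": 0,"wy": 0,"wz": 6.923,"hand": 0.35}
    - {"dx": 0,"dy": 0,"dz": 0,"wx": 0,"wy": 0,"wz": 6.923,"hand": 0.35}
    - {"dx": 0,"dy": 0,"dz": 0,"wx": 0,"wy": 0,"wz": 6.924,"hand": 0.35}
    - {"dx": 0,"dy": 0,"dz": 0,"wx": 0,"wy": 0,"wz": 0,"hand": 0.35}
    - {"dx": 0,"dy": 0,"dz": 0,"wx": 0,"wy": 0,"wz": 0,"hand": 0.35}

```text
time_s: 15.62
position: [523.6, -22.5, 244.4]
tool_rot: [2.216, 2.226, 0.0]
force: [-0.7, -0.1, 0.7]
gripper_width: 29.9
gripper_force: 0.0
```

```bash
python3 - <<'E'
from h import *
s=r.read_state();print(s["position"],R.from_rotvec(s["tool_rot"]).as_matrix().round(3),s["joints"].round(2),s["gripper_width"])
p,_=r.camera("side")
cv2.imwrite("pics/s5.png",cv2.resize(p[80:230,230:390,::-1],None,fx=4,fy=4,interpolation=cv2.INTER_CUBIC))
E
```

```text
[523.64087163 -22.51718899 244.40039103] [[-0.004  1.     0.   ]
 [ 1.     0.004 -0.   ]
 [-0.     0.    -1.   ]] [-0.04  0.24 -0.04  1.29 -0.    1.52] 29.94225344957431
```

View pics/s5.png

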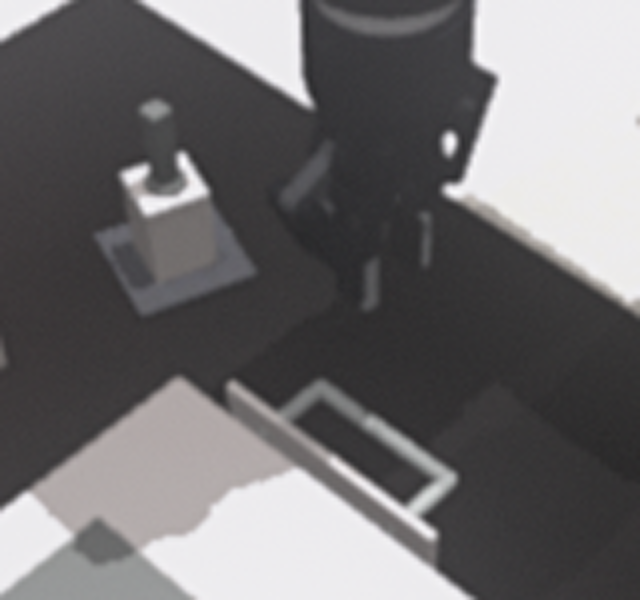

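The side crop shows the pin upright and seated at (155,150). The bow corners are at (322,388) and (450,482), with the fingers above.

```bash
python3 - <<'E'
from h import *
for c in((322,388),(450,482),(386,435)):print(ray("side",(230+(c[0]+.5)/4-.5,80+(c[1]+.5)/4-.5),98).round(1))
E
```

```text
[528.1 -69.5  98. ]
[528.2  30.9  98. ]
[528.1 -18.1  98. ]
```

Request:
move_arm:
  steps:
    - {"dx": 0.002,"dy": 0.0025,"dz": 0.02,"wx": 0,"wy": 0,"wz": 0,"hand": 0.35}
    - {"dx": 0,"dy": 0,"dz": 0.025,"wx": 0,"wy": 0,"wz": 0,"hand": 0.35}
    - {"dx": 0,"dy": 0,"dz": 0.025,"wx": 0,"wy": 0,"wz": 0,"hand": 0.35}
    - {"dx": 0,"dy": 0,"dz": 0.025,"wx": 0,"wy": 0,"wz": 0,"hand": 0.35}
    - {"dx": 0,"dy": 0,"dz": 0.015,"wx": 0,"wy": 0,"wz": 0,"hand": 0.35}
    - {"dx": 0,"dy": 0,"dz": 0.012,"wx": 0,"wy": 0,"wz": 0,"hand": 0.35}
    - {"dx": 0,"dy": 0,"dz": 0.01,"wx": 0,"wy": 0,"wz": 0,"hand": 0.35}
    - {"dx": 0,"dy": 0,"dz": 0.01,"wx": 0,"wy": 0,"wz": 0,"hand": 0.35}
    - {"dx": 0,"dy": 0,"dz": 0,"wx": 0,"wy": 0,"wz": 0,"hand": 0.35}
    - {"dx": 0,"dy": 0,"dz": 0,"wx": 0,"wy": 0,"wz": 0,"hand": 0.35}

```text
time_s: 16.5
position: [526.1, -20.5, 101.8]
tool_rot: [-2.22, -2.223, 0.001]
force: [-0.7, 0.7, -0.2]
gripper_width: 30.1
gripper_force: 0.0
```

Request:
move_arm:
  steps:
    - {"dx": 0,"dy": 0,"dz": 0,"wx": 0,"wy": 0,"wz": 0,"hand": 0.2}
    - {"dx": 0,"dy": 0,"dz": 0,"wx": 0,"wy": 0,"wz": 0,"hand": 0.15}
    - {"dx": 0,"dy": 0,"dz": 0,"wx": 0,"wy": 0,"wz": 0,"hand": 0}
    - {"dx": 0,"dy": 0,"dz": 0,"wx": 0,"wy": 0,"wz": 0,"hand": 0}
    - {"dx": 0,"dy": 0,"dz": 0,"wx": 0,"wy": 0,"wz": 0,"hand": 0}
    - {"dx": 0,"dy": 0,"dz": 0,"wx": 0,"wy": 0,"wz": 0,"hand": 0}

```text
time_s: 17.0
position: [525.9, -20.6, 102.6]
tool_rot: [2.221, 2.222, 0.0]
force: [-3.5, 0.1, 5.7]
gripper_width: 8.0
gripper_force: 58.5
```

Request:
move_arm:
  steps:
    - {"dx": 0,"dy": -0.003,"dz": 0,"wx": 0,"wy": 0,"wz": 0,"hand": 0}
    - {"dx": 0,"dy": -0.005,"dz": 0,"wx": 0,"wy": 0,"wz": 0,"hand": 0}
    - {"dx": 0,"dy": -0.005,"dz": 0,"wx": 0,"wy": 0,"wz": 0,"hand": 0}
    - {"dx": 0,"dy": -0.005,"dz": 0,"wx": 0,"wy": 0,"wz": 0,"hand": 0}
    - {"dx": 0,"dy": -0.005,"dz": 0,"wx": 0,"wy": 0,"wz": 0,"hand": 0}
    - {"dx": 0,"dy": -0.005,"dz": 0,"wx": 0,"wy": 0,"wz": 0,"hand": 0}
    - {"dx": 0,"dy": -0.005,"dz": 0,"wx": 0,"wy": 0,"wz": 0,"hand": 0}
    - {"dx": 0,"dy": -0.005,"dz": 0,"wx": 0,"wy": 0,"wz": 0,"hand": 0}
    - {"dx": 0,"dy": -0.005,"dz": 0,"wx": 0,"wy": 0,"wz": 0,"hand": 0}
    - {"dx": 0,"dy": -0.005,"dz": 0,"wx": 0,"wy": 0,"wz": 0,"hand": 0}
    - {"dx": 0,"dy": -0.005,"dz": 0,"wx": 0,"wy": 0,"wz": 0,"hand": 0}
    - {"dx": 0,"dy": -0.005,"dz": 0,"wx": 0,"wy": 0,"wz": 0,"hand": 0}
    - {"dx": 0,"dy": -0.005,"dz": 0,"wx": 0,"wy": 0,"wz": 0,"hand": 0}
    - {"dx": 0,"dy": 0,"dz": 0,"wx": 0,"wy": 0,"wz": 0,"hand": 0}

```text
time_s: 18.17
position: [462.4, -20.8, 102.6]
tool_rot: [2.22, 2.221, 0.0]
force: [-1.0, -1.2, 9.4]
gripper_width: 8.0
gripper_force: 59.5
```

Request:
move_arm:
  steps:
    - {"dx": 0,"dy": -0.002,"dz": 0,"wx": 0,"wy": 0,"wz": 0,"hand": 0}
    - {"dx": 0,"dy": -0.002,"dz": 0,"wx": 0,"wy": 0,"wz": 0,"hand": 0}
    - {"dx": 0,"dy": 0,"dz": 0,"wx": 0,"wy": 0,"wz": 0,"hand": 0}

```text
time_s: 18.42
position: [459.0, -20.9, 102.6]
tool_rot: [2.22, 2.221, 0.001]
force: [0.9, -1.5, 9.7]
gripper_width: 7.7
gripper_force: 59.4
```

Request:
move_arm:
  steps:
    - {"dx": 0,"dy": -0.0015,"dz": 0,"wx": 0,"wy": 0,"wz": 0,"hand": 0}
    - {"dx": 0,"dy": -0.0015,"dz": 0,"wx": 0,"wy": 0,"wz": 0,"hand": 0}
    - {"dx": 0,"dy": 0,"dz": 0,"wx": 0,"wy": 0,"wz": 0,"hand": 0}

```text
time_s: 18.67
position: [456.1, -20.9, 102.6]
tool_rot: [2.22, 2.22, 0.001]
force: [1.8, -2.1, 8.4]
gripper_width: 7.7
gripper_force: 59.4
```

Request:
move_arm:
  steps:
    - {"dx": 0,"dy": -0.001,"dz": 0,"wx": 0,"wy": 0,"wz": 0,"hand": 0}
    - {"dx": 0,"dy": -0.001,"dz": 0,"wx": 0,"wy": 0,"wz": 0,"hand": 0}
    - {"dx": 0,"dy": 0,"dz": 0,"wx": 0,"wy": 0,"wz": 0,"hand": 0}

```text
time_s: 18.92
position: [455.3, -20.9, 102.6]
tool_rot: [2.219, 2.22, 0.003]
force: [6.0, -1.1, 3.5]
gripper_width: 7.5
gripper_force: 59.0
```

Request:
move_arm:
  steps:
    - {"dx": 0,"dy": -0.001,"dz": 0,"wx": 0,"wy": 0,"wz": 0,"hand": 0}
    - {"dx": 0,"dy": 0,"dz": 0,"wx": 0,"wy": 0,"wz": 0,"hand": 0}
    - {"dx": 0,"dy": 0,"dz": 0,"wx": 0,"wy": 0,"wz": 0,"hand": 0}

```text
time_s: 19.17
position: [455.2, -20.9, 102.6]
tool_rot: [2.218, 2.219, 0.005]
force: [9.3, -0.8, 0.7]
gripper_width: 8.0
gripper_force: 58.7
```

The tray is at its hard stop. I'll release and lift away.

Request:
move_arm:
  steps:
    - {"dx": 0,"dy": 0.002,"dz": 0,"wx": 0,"wy": 0,"wz": 0,"hand": 0.35}
    - {"dx": 0,"dy": 0,"dz": 0,"wx": 0,"wy": 0,"wz": 0,"hand": 0.35}
    - {"dx": 0,"dy": 0,"dz": 0,"wx": 0,"wy": 0,"wz": 0,"hand": 0.35}
    - {"dx": 0,"dy": 0,"dz": 0,"wx": 0,"wy": 0,"wz": 0,"hand": 0.35}
    - {"dx": 0,"dy": 0,"dz": -0.01,"wx": 0,"wy": 0,"wz": 0,"hand": 0.35}
    - {"dx": 0,"dy": 0,"dz": -0.02,"wx": 0,"wy": 0,"wz": 0,"hand": 0.35}
    - {"dx": 0,"dy": 0,"dz": -0.03,"wx": 0,"wy": 0,"wz": 0,"hand": 0.35}
    - {"dx": 0,"dy": 0,"dz": -0.03,"wx": 0,"wy": 0,"wz": 0,"hand": 0.35}
    - {"dx": 0,"dy": 0,"dz": -0.03,"wx": 0,"wy": 0,"wz": 0,"hand": 0.35}
    - {"dx": 0,"dy": 0,"dz": -0.03,"wx": 0,"wy": 0,"wz": 0,"hand": 0.35}
    - {"dx": 0,"dy": 0,"dz": 0,"wx": 0,"wy": 0,"wz": 0,"hand": 0.35}
    - {"dx": 0,"dy": 0,"dz": 0,"wx": 0,"wy": 0,"wz": 0,"hand": 0.35}

```text
time_s: 20.17
position: [455.5, -20.6, 252.9]
tool_rot: [2.22, 2.221, 0.002]
force: [0.3, 0.1, -0.7]
gripper_width: 29.6
gripper_force: 0.0
```

```bash
python3 - <<'E'
from h import *
p,_=r.camera("side");print(r.read_state()["force"],r.read_state()["position"])
cv2.imwrite("pics/s6.png",cv2.resize(p[60:320,150:480,::-1],None,fx=2.2,fy=2.2,interpolation=cv2.INTER_CUBIC))
E
```

```text
[ 0.84222426 -0.13784434  0.10932161] [454.81119216 -20.54927579 251.65279229]
```

View pics/s6.png

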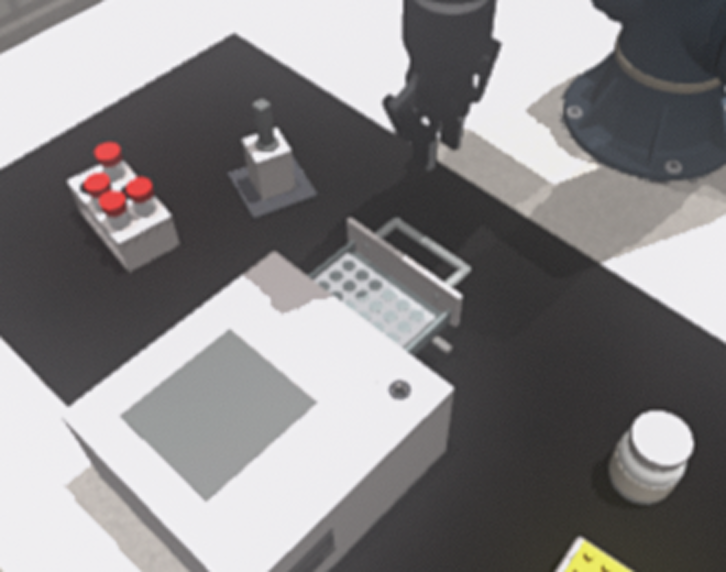

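The picture shows the tray fully out (bow at about (430,250)), the pin seated in its stand at (262,130), and the jar, rack and box where they were.

```bash
python3 -c "
from bench import r
print(r.job_done())"
```

```text
the job is handed in; nothing more can be done
None
```

The job is handed in at about 20 s on the robot's clock: the latch was released with the pin, the tray was pulled out to its hard stop, the pin is back seated in its stand, and the jar, rack and tip box were not touched.

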